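# Clear the offcuts and hold the lathe chest open

## Task

Two wood offcuts lie on the shut lid of the lathe accessory chest: clear both of them into the blue scrap bin, and keep the lid shut until they are in it. Then raise the lid with its bar handle to 50 degrees open (a little more than half-way to upright, within about 5 degrees) and finish while the gripper is still holding it there, steady, so that a colleague can reach in; the lid falls shut if let go. Leave the other things on the bench where they are.

Things in the scene. Friction and masses are not known exactly. Their poses are not given: they have to be found in the camera images.
- chest: Dark wooden accessory chest with brass corner strips, fixed to the bench, 210 (its x) x 250 (its y) x 100 mm high without the lid. Origin: centre of its underside, z up. Its front faces its own -x (towards the robot, turned by up to 0.2 rad); the lid is hinged along its +x edge. The closed lid's upper face is 112.5 mm above the origin.
- chest_lid (a joint): Opening angle of the chest's lid in rad: 0 = shut (level), grows as the front edge rises; 0.873 = 50 degrees; stop at 1.4. The lid is a brown wooden board 210 x 250 x 12 mm, 0.3 to 0.65 kg, on a free-running hinge with no stay or spring: it falls shut from any angle when let go.
- chest_lid_handle (a point): Grip point: middle of the lid's steel bar handle, a round bar 11 mm thick and 100 mm long, parallel to the chest's y axis, on two 8 mm posts 85 mm apart (77 mm clear between them), its axis 35 mm above the lid's upper face and 30 mm from the front edge. The bar is fixed to the lid but can turn between the finger pads. Axes turn with the lid: y along the bar, z away from the lid's face.
- chest_lid_hinge (a point): Middle of the lid's hinge line, 105 mm behind the chest's centre (its +x) and 100.5 mm above its underside. The hinge runs along the chest's y axis. With the lid shut the bar's axis lies 180 mm in front of the hinge line and 47 mm above it; opening swings it up and back about this line.
- offcut_block: Pale wood offcut, a loose block 62 (its x) x 36 (its y) x 32 mm (z), 40 to 80 g, lying on the shut lid at any yaw. Origin: centre of its underside, z up.
- offcut_stub: Reddish-brown turned waste stub, loose, 40 g, 40 mm high, standing on its wide end on the shut lid: round, 46 mm across up to 18 mm high, tapering to 34 mm across from 22 mm up. Origin: centre of its underside, z up along its axis.
- scrap_bin: Blue open-topped scrap bin, fixed to the bench, 180 (its x) x 160 (its y) x 110 mm high, walls and floor 5 mm. Stands to the left or to the right of the chest. Origin: centre of its underside, z up.
- handle_stand: Plywood block 150 x 130 x 45 mm, fixed, with four turned tool handles standing on it, 125 mm high in all; on the side of the chest where the bin is not. Origin: centre of its underside. Bystander.
- bowl: Turned wooden bowl, 100 mm across, 50 mm high, behind the chest. Origin: centre of its underside. Bystander.
- wax_jar: Amber jar with yellow cap, 68 mm across, 70 mm high, behind the chest. Origin: centre of its underside. Bystander.
- mug: Blue mug, 80 mm across, 90 mm high, handle on its +y side. Origin: centre of its underside. Bystander.
- gouge: Turning gouge with dark wooden handle, 270 mm long along its x, 26 mm thick, lying in front of the chest on the right. Origin: its middle, on the bench. Bystander.
- hammer: Hammer with pale handle, 260 mm long along its x, head 108 mm wide, lying in front of the chest on the left. Origin: its middle, on the bench. Bystander.
- blank: Round pale wood blank, 90 mm across, 60 mm high. Origin: centre of its underside. Bystander.
Things that resemble listed ones, but are neither listed nor needed, are in the scene too. Leave any green look-alike of the offcut_stub alone.

How it is judged (in metres and radians):
On the way, in this order (a step that is already met when the one before it is completed fails the run):
1. both offcuts lie in the scrap bin, let go, with the chest's lid still shut (x of offcut_block in the frame of scrap_bin between -0.09 and 0.09 m and y of offcut_block in the frame of scrap_bin between -0.08 and 0.08 m and z of offcut_block in the frame of scrap_bin between 0 and 0.1 m and x of offcut_stub in the frame of scrap_bin between -0.09 and 0.09 m and y of offcut_stub in the frame of scrap_bin between -0.08 and 0.08 m and z of offcut_stub in the frame of scrap_bin between 0 and 0.1 m and value of joint chest_lid below 0.1 rad and contact force between the fingers and offcut_block below 0.1 N and contact force between the fingers and offcut_stub below 0.1 N), for 0.2 s.
2. the gripper holds the lid open at 50 degrees, within 6 degrees (value of joint chest_lid between 0.768 and 0.977 rad and contact force between the fingers and chest_lid above 0.8 N), for 0.2 s.
At the end, for the whole second after the job is handed in: Through the last second the lid is 44 to 56 degrees open (0.768 to 0.977 rad), under 0.1 rad/s, on the fingers (over 0.8 N) and on no loose object; both offcuts are inside the scrap bin, below its rim; each loose bystander is within 40 mm of its start (all of step 2 and velocity of joint chest_lid between -0.1 and 0.1 rad/s and x of offcut_block in the frame of scrap_bin between -0.09 and 0.09 m and y of offcut_block in the frame of scrap_bin between -0.08 and 0.08 m and z of offcut_block in the frame of scrap_bin between 0 and 0.1 m and x of offcut_stub in the frame of scrap_bin between -0.09 and 0.09 m and y of offcut_stub in the frame of scrap_bin between -0.08 and 0.08 m and z of offcut_stub in the frame of scrap_bin between 0 and 0.1 m and contact force between chest_lid and bowl below 0.1 N and contact force between chest_lid and wax_jar below 0.1 N and contact force between chest_lid and mug below 0.1 N and contact force between chest_lid and gouge below 0.1 N and contact force between chest_lid and hammer below 0.1 N and contact force between chest_lid and blank below 0.1 N and contact force between chest_lid and offcut_block below 0.1 N and contact force between chest_lid and offcut_stub below 0.1 N and distance of each of bowl, wax_jar, mug, gouge, hammer, blank from where it was at the start of the episode below 0.04 m); the arm keeps its last pose, push and grip.
It fails at once if the lid is raised by more than 0.17 rad (10 degrees) before both offcuts are in the scrap bin (value of joint chest_lid above 0.17 rad and not ((x of offcut_block in the frame of scrap_bin between -0.09 and 0.09 m and y of offcut_block in the frame of scrap_bin between -0.08 and 0.08 m and z of offcut_block in the frame of scrap_bin between 0 and 0.1 m) and (x of offcut_stub in the frame of scrap_bin between -0.09 and 0.09 m and y of offcut_stub in the frame of scrap_bin between -0.08 and 0.08 m and z of offcut_stub in the frame of scrap_bin between 0 and 0.1 m))).
It fails at once if a bystander is pushed more than 40 mm or lifted away (distance of any of bowl, wax_jar, mug, gouge, hammer, blank from where it was at the start of the episode above 0.04 m).
It also fails if it takes over 64 s, if anything falls off the work surface, if the arm or the gripper's body presses on something with over 40 N, if the wrist force passes 120 N, or if a joint passes its speed limit or range.

## Robot

A 7-joint arm with a two-finger parallel gripper is mounted at the origin on the work surface. World frame = base frame: x ahead of the robot, y to its left, z up, the work surface at z = 0. Lengths are in m, angles in degrees, forces in N, time in s.
With the tool pointing down it reaches from about 0.425 to 0.875 m from the base axis. Payload 4.7 kg.
Tool frame: the origin (TCP) lies at the centre of the arm's flange, where the gripper is bolted on; the fingertips stand 182 mm ahead of it and the grasp point (between the pads) lies 164 mm ahead of it (env.grip_depth is the distance from the TCP to the grasp point, in m); z points along the fingers, y is the line along which they close (so a half turn about z gives the same grasp; the last joint's range is limited). The gripper opens to 87 mm and grips with 3 to 60 N. Pads are 19 mm wide; open, the fingers measure 117 mm over their backs; the gripper's body (75 mm by 190 mm) begins 51 mm behind the grasp point.
Start: joints at [73.688, 18.392, -4.016, 83.108, 1.295, 78.541, -3.26], TCP at [0.191, -0.621, 0.405] pointing down, gripper open.
Joint ranges: [-163.93, 163.93], [-17.29, 119.83], [-79.2, 71.16], [3.27, 140.29], [-89.18, 269.18], [5.43, 117.66], [-154.24, 154.24]. Speed limits (degrees/s): [147.25, 147.25, 180, 180, 180, 180, 180].

## Interface

Orientations are given as [roll, pitch, yaw] about the fixed x, y, z axes, in that order (R = Rz(yaw) Ry(pitch) Rx(roll)).
In Python, from cell import env gives the robot as it stands. The module is installed in compiled form; this text tells all that it offers.
- The arm moves only by the tool send_rows, never from a script. Its arguments are lists of equal length, an entry for each row: "xyz": the shift along the tool's x, y, z in m, a list of three; "rotation": the turn, a rotation vector about the tool's x, y, z in rad, a list of three; "jaw": the opening, from 0 (shut) to 1 (fully open). A call has 1 to 20 rows; each row shifts and turns the commanded pose from where the row before left it, along the tool's axes as they then stand; what a row does not reach is not made up. A row lasts 1/10 s, in which the tool goes at most 50 mm and 8.59 degrees, less where a joint would pass 70% of its speed; a pose out of reach is approached as far as the arm can. A call is refused whole if a number of a shift passes 0.05 or a number of a turn 0.15, either way. A call with a gripper value outside its range is refused whole. The fingers move at their own pace and stop on an object; "newtons" is the grip in N (left out, the last holds). Time passes only in rows, so rows that do not move let the fingers close. It gives the time, the measured TCP pose, the force, the opening and the grip force at its end, in the units of the state.
- env.get_obs(): the state, without advancing time (a new reading comes with each control period).
- env.read_camera(name): name is "scene" or "side" or "wrist"; returns a dict with "image" (400x640x3 uint8, blue, green, red), "fx", "fy", "cx", "cy" (pixels), "R" (3x3) and "t" (3): a world point X has camera coordinates R X + t. Camera axes: x right, y down, z forward; pixel columns grow to the right and rows downward; lengths in m; the calibration is good to about 2 mm. A picture is of the moment at which its call begins. There is no depth.
- env.sign_off(): hands the job in; it is judged then, once.
The state is a dict: "time_s": time; "qpos": joint angles; "joint_velocities": joint speeds; "effort": joint torques, N m; "tool_pos": TCP position; "tool_rot": TCP orientation; "force": force on the tool from outside, world axes, zero at the start; "wrist_torque": the same for the moment, N m; "grip_width": finger opening in m; "grasp_force": force on a finger pad.
Only numpy, scipy, OpenCV 4.12 (cv2) and the standard library are available. Lean on these libraries where they do the work, as an engineer would, in place of code of your own. Each camera call takes 0.05 s, during which the arm holds its last target. There are 200 camera calls.

## Working session

There is one attempt and no reset: what is moved stays moved. The work goes in short steps, Python scripts to look and compute and a tool call to move; the robot and the scene stay as the last step left them, time stands still between calls to the robot, and variables do not carry over. Pictures are saved under pics/ and viewed, at most 10 in all, crops included, and the job is handed in when it is done.

Besides the shell and the picture viewer there is one more tool, called after "Emit:" as a command line: name --argument value ..., lists and objects as JSON in quotes. send_rows: Moves the arm, as the interface text tells. Its arguments: {"type":"object","properties":{"xyz":{"type":"array"},"rotation":{"type":"array"},"jaw":{"type":"array"},"newtons":{"type":"number"}},"required":["xyz","rotation","jaw"]}

```bash
mkdir -p pics; python3 - <<'E'
from cell import env
import cv2,pickle
d={}
for n in("scene","side"):
    c=env.read_camera(n);d[n]=c;cv2.imwrite(f"pics/{n}0.png",c["image"])
    print(n,c["fx"],c["fy"],c["cx"],c["cy"],c["R"],c["t"])
pickle.dump(d,open("c0.pkl","wb"))
o=env.get_obs();print(o["tool_pos"],o["tool_rot"],o["grip_width"],o["time_s"],o["qpos"])
E
```

```text
scene 390.47639008608184 390.47639008608184 315.11169230711164 203.66404970400936 [[-7.89761707e-01  6.13413724e-01  2.23911323e-04]
 [ 5.07799531e-01  6.53989577e-01 -5.60747064e-01]
 [-3.44116380e-01 -4.42742856e-01 -8.27987126e-01]] [ 0.42837146 -0.23901265  1.48262741]
side 371.10218442007516 371.10218442007516 326.81902569179084 197.9233935684051 [[ 0.94652619 -0.322281    0.01493773]
 [-0.19621853 -0.61180323 -0.76628656]
 [ 0.25609855  0.72237924 -0.64232528]] [-0.53103444  0.18627778  0.85334349]
[ 0.19129318 -0.62101707  0.40376596] [-1.79899710e+02  5.73256548e-03  1.71241999e+01] 0.08697584066470643 0.1 [73.68708262 18.43514702 -4.01890065 83.16806476  1.29627013 78.54239861
 -3.26177106]
```

View pics/scene0.png

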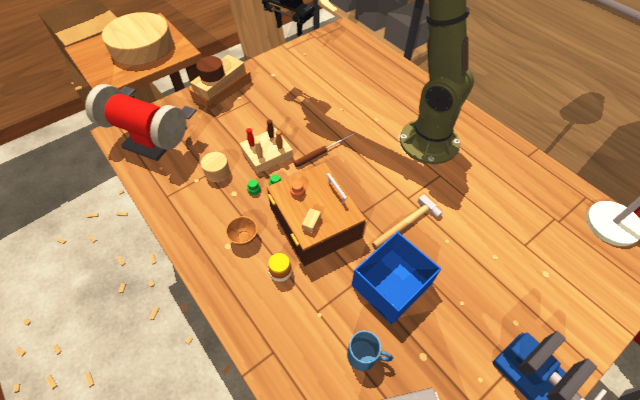

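View pics/side0.png

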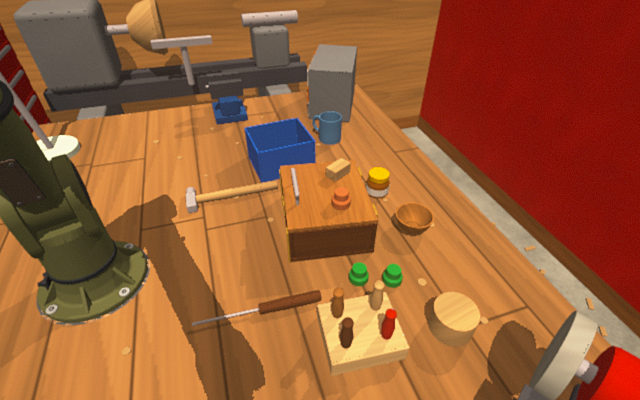

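Scene shows the chest (315,215), the reddish stub (297,187), the pale block (312,220), the bar (337,188) and the bin (397,275). In the side view these are the stub (341,198), block (338,168), bar (295,184) and bin (280,147). Things that could be mistaken for the stub are the green stubs at scene (253,186) and (275,181) (side (358,272) and (393,275)) and the round pale blank at (214,167). I choose the reddish stub standing on the lid. Next is one close crop from both cameras.

```bash
python3 - <<'E'
import cv2,pickle,numpy as np
d=pickle.load(open("c0.pkl","rb"))
a=cv2.resize(d["scene"]["image"][155:325,250:450],None,fx=4,fy=4,interpolation=cv2.INTER_CUBIC)
b=cv2.resize(d["side"]["image"][110:265,235:395],None,fx=4,fy=4,interpolation=cv2.INTER_CUBIC)
def grid(i,x0,y0):
    for x in range(-x0%20,i.shape[1]//4,20): cv2.putText(i,str(x+x0),(x*4,10),0,.35,(255,255,255));cv2.line(i,(x*4,0),(x*4,i.shape[0]),(255,255,255),1) if 0 else cv2.line(i,(x*4,12),(x*4,18),(255,255,255),1)
    for y in range(-y0%20,i.shape[0]//4,20): cv2.putText(i,str(y+y0),(0,y*4+4),0,.35,(255,255,255));cv2.line(i,(26,y*4),(32,y*4),(255,255,255),1)
    return i
a=grid(a,250,155);b=grid(b,235,110)
cv2.imwrite("pics/a.png",a[:600]);cv2.imwrite("pics/b.png",b[:600])
E
```

```text
(no output)
```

View pics/a.png

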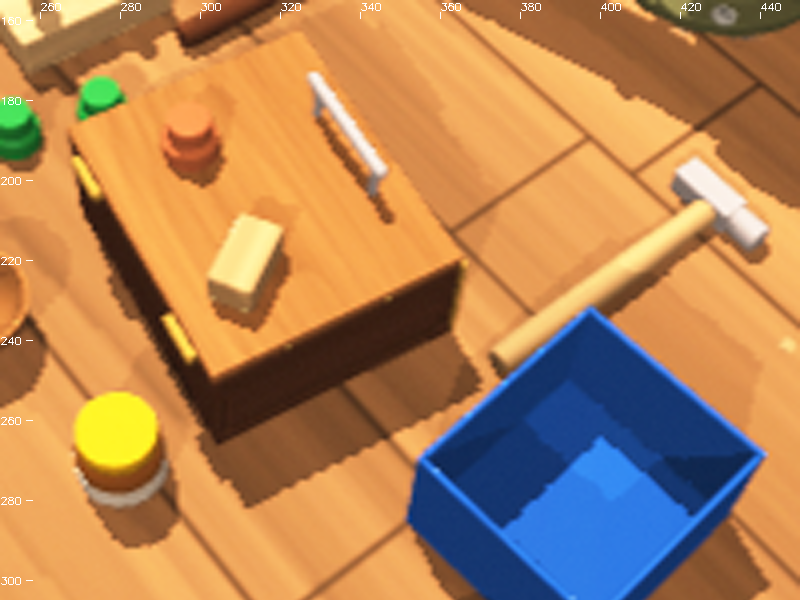

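View pics/b.png

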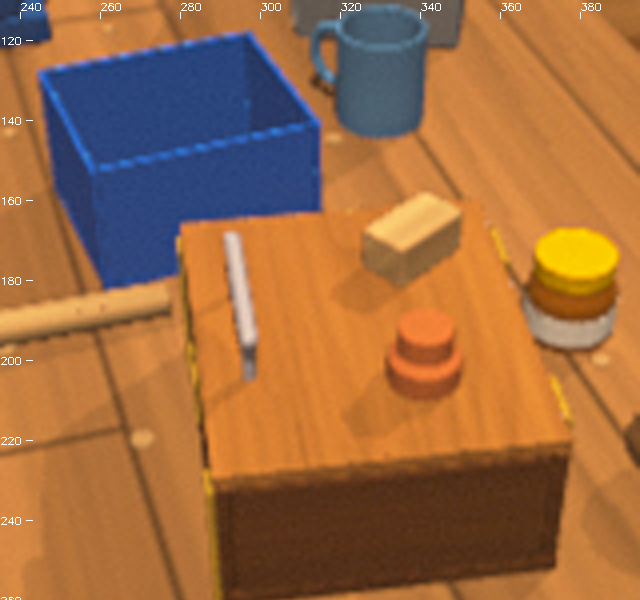

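Both crops confirm the choice: the reddish stepped stub stands on the lid, and the green ones are on the bench beside the chest. Next I triangulate the points read off the crops.

```bash
cat > h.py <<'E'
import numpy as np,cv2
def P(c): return np.array([[c["fx"],0,c["cx"]],[0,c["fy"],c["cy"]],[0,0,1]])@np.c_[c["R"],np.reshape(c["t"],3)]
def tri(ca,cb,a,b):
    X=cv2.triangulatePoints(P(ca),P(cb),np.array(a,float).T,np.array(b,float).T)
    return (X[:3]/X[3]).T
E
python3 - <<'E'
from h import *;import pickle
np.set_printoptions(precision=4,suppress=True)
d=pickle.load(open("c0.pkl","rb"))
pts={"lidBR":((72,130),(570,443)),"lidBL":((215,380),(475,205)),"lidFL":((465,260),(182,225)),"lidFR":((305,33),(215,478)),
"hR":((315,76),(249,342)),"hL":((382,172),(232,236)),"stubtop":((193,123),(427,326)),
"b1":((243,215),(363,235)),"b2":((283,230),(425,194)) ,"b3":((252,293),(461,212)),"b4":((209,275),(400,248)),
"c1":((243,215),(400,248)),"c2":((283,230),(363,235)) ,"c3":((252,293),(425,194)),"c4":((209,275),(461,212)),
"bin--":((592,310),(95,170)),"bin-+":((765,455),(42,72)),"bin+-":((422,457),(318,124))}
for k,(a,b) in pts.items():
    a=np.array([[250+a[0]/4,155+a[1]/4]])-.375;b=np.array([[235+b[0]/4,110+b[1]/4]])-.375
    X=tri(d["scene"],d["side"],a,b)[0]
    e=[]
    for c,q in(("scene",a),("side",b)):
        p=P(d[c])@np.r_[X,1];e.append(np.linalg.norm(p[:2]/p[2]-q[0]))
    print(k,X,np.round(e,1))
E
```

```text
lidBR [ 0.6404 -0.1195  0.1067] [0.5 0.7]
lidBL [0.6817 0.1254 0.1053] [0.1 0.1]
lidFL [0.4773 0.1604 0.1082] [0.2 0.3]
lidFR [ 0.4361 -0.0839  0.1078] [0.9 1.4]
hR [ 0.4764 -0.0203  0.1463] [0.4 0.6]
hL [0.4943 0.0819 0.1485] [0.1 0.2]
stubtop [ 0.5791 -0.0406  0.1486] [0.6 0.9]
b1 [0.5862 0.0523 0.1466] [4.  5.1]
b2 [0.6052 0.0789 0.1645] [5.8 7. ]
b3 [0.6402 0.0923 0.1332] [4.9 5.6]
b4 [0.6226 0.0659 0.1186] [5.6 6.9]
c1 [0.5954 0.0457 0.1418] [0. 0.]
c2 [0.5791 0.0718 0.1378] [0.1 0.1]
c3 [0.6315 0.101  0.1407] [0.5 0.6]
c4 [0.6465 0.0714 0.1422] [0.3 0.3]
bin-- [0.4332 0.2485 0.1074] [0.4 0.5]
bin-+ [0.4201 0.4032 0.1068] [0.4 0.4]
bin+- [0.6065 0.2602 0.1075] [0.2 0.2]
```

Emit:
send_rows --xyz '[[0, 0, 0], [0, 0, 0], [0.03, -0.018, 0], [0.03, -0.018, 0], [0.03, -0.018, 0], [0.03, -0.018, 0], [0.03, -0.018, 0], [0.03, -0.018, 0], [0.03, -0.018, 0], [0.03, -0.018, 0], [0.03, -0.018, 0], [0.03, -0.018, 0], [0.03, -0.018, 0], [0.03, -0.018, 0], [0.03, -0.018, 0], [0.03, -0.018, 0], [0.03, -0.018, 0], [0.03, -0.018, 0], [0.03, -0.018, 0], [0.03, -0.018, 0]]' --rotation '[[0, 0, -0.095], [0, 0, -0.095], [0, 0, 0], [0, 0, 0], [0, 0, 0], [0, 0, 0], [0, 0, 0], [0, 0, 0], [0, 0, 0], [0, 0, 0], [0, 0, 0], [0, 0, 0], [0, 0, 0], [0, 0, 0], [0, 0, 0], [0, 0, 0], [0, 0, 0], [0, 0, 0], [0, 0, 0], [0, 0, 0]]' --jaw '[1, 1, 1, 1, 1, 1, 1, 1, 1, 1, 1, 1, 1, 1, 1, 1, 1, 1, 1, 1]' --newtons 20

```text
time_s: 2.1
tool_pos: [0.5163, -0.0803, 0.4045]
tool_rot: [180.0, 0.0, 28.0]
force: [0.7, -0.8, -0.0]
grip_width: 0.0868
grasp_force: 0.0
```

Emit:
send_rows --xyz '[[0.0315, -0.018, 0], [0.0315, -0.018, 0], [0.0315, -0.018, 0], [0.0315, -0.018, 0], [0.0315, -0.018, 0], [0, 0, 0], [0, 0, 0.03], [0, 0, 0.03], [0, 0, 0.02], [0, 0, 0.01], [0, 0, 0.006], [0, 0, 0.006], [0, 0, 0], [0, 0, 0]]' --rotation '[[0, 0, 0], [0, 0, 0], [0, 0, 0], [0, 0, 0], [0, 0, 0], [0, 0, 0], [0, 0, 0], [0, 0, 0], [0, 0, 0], [0, 0, 0], [0, 0, 0], [0, 0, 0], [0, 0, 0], [0, 0, 0]]' --jaw '[1, 1, 1, 1, 1, 1, 1, 1, 1, 1, 1, 1, 1, 1]'

```text
time_s: 3.5
tool_pos: [0.613, 0.0719, 0.3035]
tool_rot: [180.0, -0.1, 28.0]
force: [0.2, 0.1, -0.4]
grip_width: 0.0871
grasp_force: 0.0
```

Emit:
send_rows --xyz '[[0, 0, 0.003], [0, 0, 0], [0, 0, 0], [0, 0, 0], [0, 0, 0], [0, 0, 0], [0, 0, 0], [0, 0, 0], [0, 0, -0.01], [0, 0, -0.02], [0, 0, -0.03], [0, 0, -0.03], [0, 0, 0]]' --rotation '[[0, 0, 0], [0, 0, 0], [0, 0, 0], [0, 0, 0], [0, 0, 0], [0, 0, 0], [0, 0, 0], [0, 0, 0], [0, 0, 0], [0, 0, 0], [0, 0, 0], [0, 0, 0], [0, 0, 0]]' --jaw '[0, 0, 0, 0, 0, 0, 0, 0, 0, 0, 0, 0, 0]' --newtons 20

```text
time_s: 4.8
tool_pos: [0.6138, 0.0727, 0.3954]
tool_rot: [179.8, -0.5, 28.0]
force: [-0.1, 0.6, 0.5]
grip_width: 0.0361
grasp_force: 20.0
```

Emit:
send_rows --xyz '[[0.0078, -0.033, 0], [0.0078, -0.033, 0], [0.0078, -0.033, 0], [0.0078, -0.033, 0], [0.0078, -0.033, 0], [0.0078, -0.033, 0], [0.0078, -0.033, 0], [0.0078, -0.033, 0], [0, 0, 0], [0, 0, 0.03], [0, 0, 0.03], [0, 0, 0.03], [0, 0, 0.03], [0, 0, 0.02], [0, 0, 0], [0, 0, 0]]' --rotation '[[0, 0, 0], [0, 0, 0], [0, 0, 0], [0, 0, 0], [0, 0, 0], [0, 0, 0], [0, 0, 0], [0, 0, 0], [0, 0, 0], [0, 0, 0], [0, 0, 0], [0, 0, 0], [0, 0, 0], [0, 0, 0], [0, 0, 0], [0, 0, 0]]' --jaw '[0, 0, 0, 0, 0, 0, 0, 0, 0, 0, 0, 0, 0, 0, 0, 0]'

```text
time_s: 6.4
tool_pos: [0.5441, 0.3339, 0.2499]
tool_rot: [-180.0, 0.0, 28.0]
force: [0.5, 0.3, -0.0]
grip_width: 0.0362
grasp_force: 20.0
```

Emit:
send_rows --xyz '[[0, 0, 0], [0, 0, 0], [0, 0, 0], [0, 0, 0], [0, 0, -0.03], [0, 0, -0.04], [0, 0, -0.04], [0, 0, -0.04], [-0.0145, 0.0347, 0], [-0.0145, 0.0347, 0], [-0.0145, 0.0347, 0], [-0.0145, 0.0347, 0], [-0.0145, 0.0347, 0], [-0.0145, 0.0347, 0], [-0.0145, 0.0347, 0], [-0.0145, 0.0347, 0], [-0.0145, 0.0347, 0], [-0.0145, 0.0347, 0]]' --rotation '[[0, 0, 0], [0, 0, 0], [0, 0, 0], [0, 0, 0], [0, 0, 0], [0, 0, 0], [0, 0, 0], [0, 0, 0], [0, 0, 0], [0, 0, 0], [0, 0, 0], [0, 0, 0], [0, 0, 0], [0, 0, 0], [0, 0, 0], [0, 0, 0], [0, 0, 0], [0, 0, 0]]' --jaw '[0.65, 0.65, 0.65, 0.65, 0.65, 0.65, 0.65, 0.65, 1, 1, 1, 1, 1, 1, 1, 1, 1, 1]'

```text
time_s: 8.2
tool_pos: [0.5786, -0.0416, 0.4002]
tool_rot: [180.0, -0.0, 28.0]
force: [0.5, 0.5, 0.2]
grip_width: 0.087
grasp_force: 0.0
```

Emit:
send_rows --xyz '[[0, 0, 0], [0, 0, 0.03], [0, 0, 0.03], [0, 0, 0.02], [0, 0, 0.01], [0, 0, 0.007], [0, 0, 0], [0, 0, 0]]' --rotation '[[0, 0, 0], [0, 0, 0], [0, 0, 0], [0, 0, 0], [0, 0, 0], [0, 0, 0], [0, 0, 0], [0, 0, 0]]' --jaw '[1, 1, 1, 1, 1, 1, 1, 1]'

```text
time_s: 9.0
tool_pos: [0.5793, -0.0401, 0.3038]
tool_rot: [179.9, -0.1, 28.0]
force: [-0.4, 0.2, 0.9]
grip_width: 0.0875
grasp_force: 0.0
```

Emit:
send_rows --xyz '[[0, 0, 0.004], [0, 0, 0], [0, 0, 0], [0, 0, 0], [0, 0, 0], [0, 0, 0], [0, 0, 0], [0, 0, 0], [0, 0, -0.01], [0, 0, -0.02], [0, 0, -0.03], [0, 0, -0.04], [0, 0, 0]]' --rotation '[[0, 0, 0], [0, 0, 0], [0, 0, 0], [0, 0, 0], [0, 0, 0], [0, 0, 0], [0, 0, 0], [0, 0, 0], [0, 0, 0], [0, 0, 0], [0, 0, 0], [0, 0, 0], [0, 0, 0]]' --jaw '[0, 0, 0, 0, 0, 0, 0, 0, 0, 0, 0, 0, 0]' --newtons 15

```text
time_s: 10.3
tool_pos: [0.5803, -0.0394, 0.4053]
tool_rot: [179.7, -0.5, 28.0]
force: [1.0, 0.7, 0.1]
grip_width: 0.0456
grasp_force: 15.0
```

Emit:
send_rows --xyz '[[0.0076, -0.034, 0], [0.0076, -0.034, 0], [0.0076, -0.034, 0], [0.0076, -0.034, 0], [0.0076, -0.034, 0], [0.0076, -0.034, 0], [0.0076, -0.034, 0], [0.0076, -0.034, 0], [0.0076, -0.034, 0], [0.0076, -0.034, 0], [0.0076, -0.034, 0], [0, 0, 0], [0, 0, 0.03], [0, 0, 0.03], [0, 0, 0.03], [0, 0, 0.03], [0, 0, 0.02], [0, 0, 0]]' --rotation '[[0, 0, 0], [0, 0, 0], [0, 0, 0], [0, 0, 0], [0, 0, 0], [0, 0, 0], [0, 0, 0], [0, 0, 0], [0, 0, 0], [0, 0, 0], [0, 0, 0], [0, 0, 0], [0, 0, 0], [0, 0, 0], [0, 0, 0], [0, 0, 0], [0, 0, 0], [0, 0, 0]]' --jaw '[0, 0, 0, 0, 0, 0, 0, 0, 0, 0, 0, 0, 0, 0, 0, 0, 0, 0]'

```text
time_s: 12.1
tool_pos: [0.4762, 0.3276, 0.2557]
tool_rot: [180.0, 0.4, 28.0]
force: [-0.1, 0.5, -0.8]
grip_width: 0.0454
grasp_force: 15.0
```

Emit:
send_rows --xyz '[[0, 0, 0], [0, 0, 0], [0, 0, 0], [0, 0, 0], [0, 0, -0.03], [0, 0, -0.04], [0, 0, -0.04], [0, 0, -0.04], [0, 0, 0], [0, 0, 0], [0, 0, 0], [0, 0, 0], [0, 0, 0], [0, 0, 0], [0, 0, 0], [0, 0, 0]]' --rotation '[[0, 0, 0], [0, 0, 0], [0, 0, 0], [0, 0, 0], [0, 0, 0], [0, 0, 0], [0, 0, 0], [0, 0, 0], [0, 0, -0.13], [0, 0, -0.13], [0, 0, -0.13], [0, 0, -0.13], [0, 0, -0.13], [0, 0, -0.13], [0, 0, -0.13], [0, 0, 0]]' --jaw '[0.7, 0.7, 0.7, 0.7, 0.7, 0.7, 0.7, 0.7, 0.7, 0.7, 0.7, 0.7, 0.7, 0.7, 0.7, 0.7]'

```text
time_s: 13.7
tool_pos: [0.4769, 0.3293, 0.4091]
tool_rot: [180.0, -0.0, 80.2]
force: [0.4, -0.1, -0.2]
grip_width: 0.0608
grasp_force: 0.0
```

```bash
python3 - <<'E'
from cell import env
import cv2,numpy as np
a=cv2.resize(env.read_camera("scene")["image"][150:330,250:450],None,fx=2,fy=2);b=cv2.resize(env.read_camera("side")["image"][100:280,195:395],None,fx=2,fy=2)
w=env.read_camera("wrist")["image"][:240]
cv2.imwrite("pics/chk.png",np.hstack([a,b]))
o=env.get_obs();print(o["tool_pos"],o["tool_rot"],o["qpos"])
E
```

```text
[0.47697201 0.32921111 0.4089522 ] [ 1.79976029e+02 -1.81375451e-03  7.99870688e+01] [ 12.30127569  18.48919269 -60.03162964  91.59592102  16.25278543
  79.33896931 -59.49502643]
```

View pics/chk.png

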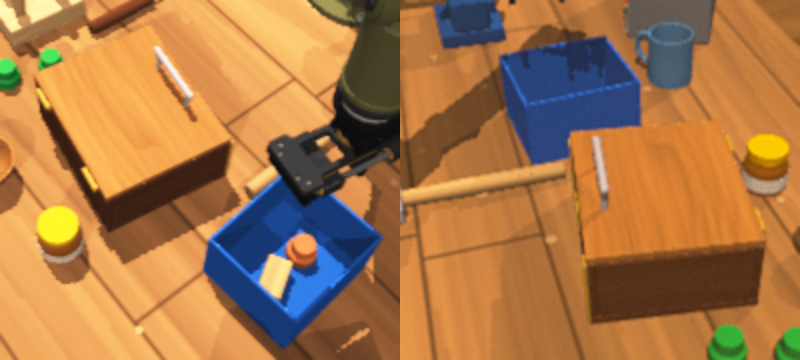

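Both offcuts are in the bin (left half: block (275,275), stub (302,250)). The lid is clear and shut. Now I move to the bar.

Emit:
send_rows --xyz '[[-0.0291, 0.0058, 0], [-0.0291, 0.0058, 0], [-0.0291, 0.0058, 0], [-0.0291, 0.0058, 0], [-0.0291, 0.0058, 0], [-0.0291, 0.0058, 0], [-0.0291, 0.0058, 0], [-0.0291, 0.0058, 0], [-0.0291, 0.0058, 0], [-0.0291, 0.0058, 0], [0, 0, 0], [0, 0, 0.03], [0, 0, 0.03], [0, 0, 0.02], [0, 0, 0.01], [0, 0, 0], [0, 0, 0]]' --rotation '[[0, 0, 0], [0, 0, 0], [0, 0, 0], [0, 0, 0], [0, 0, 0], [0, 0, 0], [0, 0, 0], [0, 0, 0], [0, 0, 0], [0, 0, 0], [0, 0, 0], [0, 0, 0], [0, 0, 0], [0, 0, 0], [0, 0, 0], [0, 0, 0], [0, 0, 0]]' --jaw '[1, 1, 1, 1, 1, 1, 1, 1, 1, 1, 1, 1, 1, 1, 1, 1, 1]'

```text
time_s: 15.55
tool_pos: [0.4847, 0.033, 0.3196]
tool_rot: [179.9, -0.0, 80.2]
force: [0.3, 0.5, 0.4]
grip_width: 0.0873
grasp_force: 0.0
```

```bash
python3 - <<'E'
from cell import env
import cv2
cv2.imwrite("pics/w1.png",env.read_camera("wrist")["image"])
o=env.get_obs();print(o["tool_pos"],o["tool_rot"],o["qpos"])
E
```

```text
[0.48488466 0.03296721 0.31993177] [ 1.79887338e+02 -9.93194923e-03  8.01434499e+01] [ 43.56397725   5.50008813 -52.32285731 110.61056863   4.79261575
  65.98560461 -20.43330505]
```

View pics/w1.png

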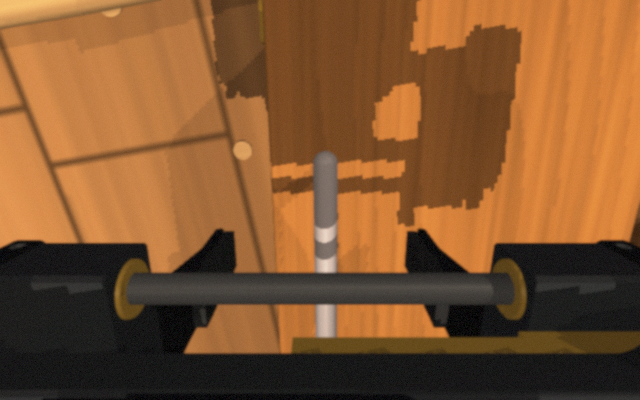

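The wrist view shows the bar (column 325) centred between the fingers (columns 235 and 408) and parallel to the pads. I'll lower 5 mm and close.

Emit:
send_rows --xyz '[[0, 0, 0.005], [0, 0, 0], [0, 0, 0], [0, 0, 0], [0, 0, 0], [0, 0, 0], [0, 0, 0], [0, 0, 0], [0, 0, 0], [0, 0, 0], [0, 0, 0], [0, 0, 0]]' --rotation '[[0, 0, 0], [0, 0, 0], [0, 0, 0], [0, 0, 0], [0, 0, 0], [0, 0, 0], [0, 0, 0], [0, 0, 0], [0, 0, 0], [0, 0, 0], [0, 0, 0], [0, 0, 0]]' --jaw '[0, 0, 0, 0, 0, 0, 0, 0, 0, 0, 0, 0]' --newtons 30

```text
time_s: 16.8
tool_pos: [0.4863, 0.032, 0.3145]
tool_rot: [179.6, -0.1, 80.1]
force: [9.0, -1.3, -5.7]
grip_width: 0.01
grasp_force: 30.0
```

```bash
python3 - <<'E'
import numpy as np
t=np.radians(np.linspace(0,50,26));f=.18*np.cos(t)-.047*np.sin(t);z=.18*np.sin(t)+.047*np.cos(t)
print(np.round(np.c_[-np.diff(f),-np.diff(z)],4).tolist(),f[0]-f[-1],z[-1]-z[0])
E
```

```text
[[0.0017, -0.0063], [0.002, -0.0062], [0.0022, -0.0061], [0.0024, -0.006], [0.0026, -0.0059], [0.0028, -0.0059], [0.003, -0.0058], [0.0032, -0.0056], [0.0034, -0.0055], [0.0036, -0.0054], [0.0038, -0.0053], [0.004, -0.0051], [0.0041, -0.005], [0.0043, -0.0049], [0.0045, -0.0047], [0.0046, -0.0045], [0.0048, -0.0044], [0.0049, -0.0042], [0.0051, -0.004], [0.0052, -0.0039], [0.0054, -0.0037], [0.0055, -0.0035], [0.0056, -0.0033], [0.0057, -0.0031], [0.0058, -0.0029]] 0.10030231908301487 0.12109901741668337
```

Emit:
send_rows --xyz '[[0, 0.0017, -0.0063], [0, 0.002, -0.0062], [0, 0.0022, -0.0061], [0, 0.0024, -0.006], [0, 0.0026, -0.0059], [0, 0.0028, -0.0059], [0, 0.003, -0.0058], [0, 0.0032, -0.0056], [0, 0.0034, -0.0055], [0, 0.0036, -0.0054], [0, 0.0038, -0.0053], [0, 0.004, -0.0051], [0, 0, 0], [0, 0, 0]]' --rotation '[[0, 0, 0], [0, 0, 0], [0, 0, 0], [0, 0, 0], [0, 0, 0], [0, 0, 0], [0, 0, 0], [0, 0, 0], [0, 0, 0], [0, 0, 0], [0, 0, 0], [0, 0, 0], [0, 0, 0], [0, 0, 0]]' --jaw '[0, 0, 0, 0, 0, 0, 0, 0, 0, 0, 0, 0, 0, 0]' --newtons 30

```text
time_s: 18.2
tool_pos: [0.5192, 0.0264, 0.3821]
tool_rot: [179.9, -0.1, 80.1]
force: [5.7, -0.6, -8.8]
grip_width: 0.0101
grasp_force: 30.0
```

Emit:
send_rows --xyz '[[0, 0.0041, -0.005], [0, 0.0043, -0.0049], [0, 0.0045, -0.0047], [0, 0.0046, -0.0045], [0, 0.0048, -0.0044], [0, 0.0049, -0.0042], [0, 0.0051, -0.004], [0, 0.0052, -0.0039], [0, 0.0054, -0.0037], [0, 0.0055, -0.0035], [0, 0.0056, -0.0033], [0, 0.0057, -0.0031], [0, 0.0058, -0.0029], [0, 0, 0], [0, 0, 0], [0, 0, 0], [0, 0, 0], [0, 0, 0]]' --rotation '[[0, 0, 0], [0, 0, 0], [0, 0, 0], [0, 0, 0], [0, 0, 0], [0, 0, 0], [0, 0, 0], [0, 0, 0], [0, 0, 0], [0, 0, 0], [0, 0, 0], [0, 0, 0], [0, 0, 0], [0, 0, 0], [0, 0, 0], [0, 0, 0], [0, 0, 0], [0, 0, 0]]' --jaw '[0, 0, 0, 0, 0, 0, 0, 0, 0, 0, 0, 0, 0, 0, 0, 0, 0, 0]'

```text
time_s: 20.0
tool_pos: [0.583, 0.0161, 0.4368]
tool_rot: [180.0, 0.0, 80.2]
force: [-4.7, 3.5, 5.2]
grip_width: 0.01
grasp_force: 30.0
```

```bash
python3 - <<'E'
from cell import env
import cv2,pickle,numpy as np
d={n:env.read_camera(n) for n in("scene","side")};pickle.dump(d,open("c1.pkl","wb"))
b=cv2.resize(d["side"]["image"][90:265,235:395],None,fx=3,fy=3,interpolation=cv2.INTER_CUBIC)
a=cv2.resize(d["scene"]["image"][155:330,250:356],None,fx=3,fy=3,interpolation=cv2.INTER_CUBIC)
cv2.imwrite("pics/end.png",np.hstack([a,b]))
o=env.get_obs();print(o["tool_pos"],o["tool_rot"],o["force"],o["grasp_force"],o["joint_velocities"])
E
```

```text
[0.58297805 0.0160933  0.43682401] [1.79983715e+02 1.67556320e-02 8.01750329e+01] [-4.49551419  2.72883593  4.81481548] 29.99154567718506 [ 0.05837096 -0.15080097  0.05925803 -0.03506501  0.00108268  0.04444065
  0.05408859]
```

View pics/end.png

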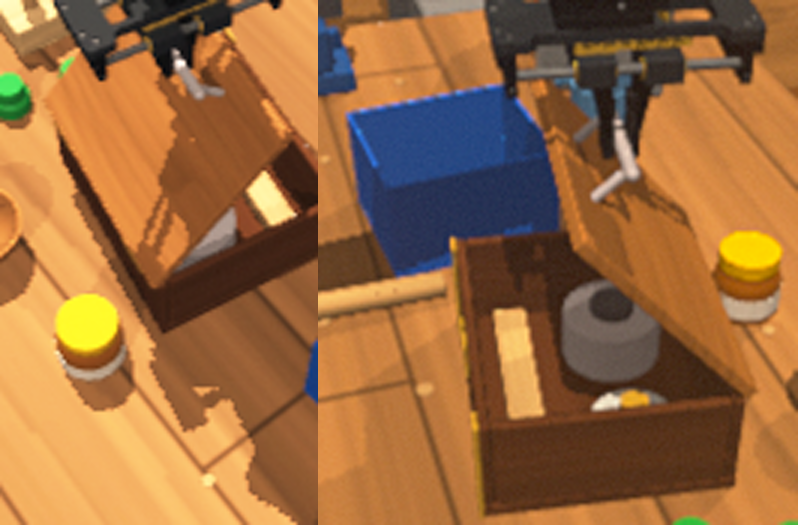

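```bash
python3 - <<'E'
from h import *;import pickle
d=pickle.load(open("c1.pkl","rb"));c=d["side"];y=np.radians(-9.7)
def pr(c,f,h,yy,t,s,o):
    t=np.radians(t);x=.105-(f*np.cos(t)-h*np.sin(t));z=.1005+f*np.sin(t)+h*np.cos(t)
    p=P(c)@np.array([.5589+x*np.cos(y)-yy*np.sin(y),.0206+x*np.sin(y)+yy*np.cos(y),z,1]);p=p[:2]/p[2]
    return np.round((p-o[:2])*3+[o[2],0]).astype(int).tolist()
for t in(44,47,50,53,56):
    S=lambda *a:pr(d["side"],*a,t,3,(235,90,318));C=lambda *a:pr(d["scene"],*a,t,3,(250,155,0))
    print(t,"side FRbot,FRtop,FLtop,BRtop,barR",S(.21,0,-.125),S(.21,.012,-.125),S(.21,.012,.125),S(0,.012,-.125),S(.18,.047,-.05),"scene FLtop,FLbot",C(.21,.012,.125),C(.21,0,.125))
E
```

```text
44 side FRbot,FRtop,FLtop,BRtop,barR [548, 263] [560, 252] [520, 77] [754, 388] [609, 181] scene FLtop,FLbot [301, 137] [308, 138]
47 side FRbot,FRtop,FLtop,BRtop,barR [560, 253] [572, 242] [530, 69] [755, 388] [621, 174] scene FLtop,FLbot [293, 136] [301, 137]
50 side FRbot,FRtop,FLtop,BRtop,barR [572, 243] [585, 232] [540, 61] [755, 389] [633, 168] scene FLtop,FLbot [285, 135] [294, 136]
53 side FRbot,FRtop,FLtop,BRtop,barR [584, 234] [599, 224] [550, 53] [756, 389] [645, 163] scene FLtop,FLbot [277, 135] [286, 135]
56 side FRbot,FRtop,FLtop,BRtop,barR [598, 225] [613, 215] [561, 46] [756, 390] [657, 158] scene FLtop,FLbot [267, 135] [277, 135]
```

The corner and bar-end pixels I read (575,248) and (632,178) match the projection for about 50°, and the lid is still and held. I'm handing in.

```bash
python3 -c "
from cell import env
print(env.get_obs()['tool_pos'],env.sign_off())"
```

```text
the job is handed in; nothing more can be done
[0.58297805 0.0160933  0.43682401] None
```

Both offcuts are in the blue scrap bin, and the gripper is holding the lid steady at about 50° open (checked in the camera images); the job is handed in at about 20 s, and no verdict was returned.

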